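Stow a jar in a chest whose lid has a folding stay

TASK

Raise the lid of the blue tool chest by its steel bar until the folding stay on its side locks and holds it open by itself, then stand the black-lidded amber jar upright on the chest's floor. Then free the stay by pulling its red knee knob forward through straight, let the lid down under control until it is fully shut, and let go. Feel for the stay's limit and never pull so hard that its clamped foot slips along the rail, don't let the lid or the jar drop, and leave the solder reel and the tape roll where they are.

Things in the scene. Friction and masses are not known exactly. Their poses are not given: they have to be found in the camera images.
- chest: Blue sheet-metal tool chest fixed to the desk, 190 (x) x 220 (y) x 90 mm, walls and floor 6 mm; origin at the centre of its underside, x toward its back (hinge), y to its left, z up; turned up to 0.2 rad. A drill box stands fixed in its back left (x +8..+86, y -12..+92 mm); the floor at x below 0 is free for the jar, and reachable from above with the lid locked open.
- lid (a joint): Lid angle about the hinge along y at the chest's back upper edge (chest x +95, z +90 mm): 0 shut, positive as the front rises. The two-bar stay on the chest's right (-y) side stops it between 1.23 and 1.5 rad, unlike each time (its foot is clamped elsewhere): there the stay is straight, and more pull strains the clamp. The lid, about 0.5 kg, drops fast unless held or locked.
- lid_bar (a point): Middle of the lid's steel pull bar: round, 10 mm thick, 100 mm long along chest y, 45 mm in front of the lid's edge; 235 mm from the hinge axis, 94 mm above the desk when shut. Can be pinched from above across chest x; turns between the fingers. At the stay's limit the knee sinks past straight by itself; easing the lid down 0.04 rad seats it: locked, it holds the lid.
- knee_knob (a point): Middle of the red knee knob, a round rod 14 mm thick along chest y, 24 to 76 mm out from the chest's right side. Locked: about 136 mm above the desk. Pulled toward the chest's front (2 to 5 N, the lid lifts a little) it passes straight; 30 to 50 mm on, the lid's weight folds it. It goes about 140 mm on an arc of 96 mm radius about stay_foot, rising, then sinking. Can be gripped from above.
- stay_foot (a point): Lower pivot of the stay on a dark block, clamped in a rail along chest x on the chest's right side, 60 mm above the desk. The clamp slips at 32 N along the rail, about 13 N of pull at the lid bar beyond the stay's limit; it must not slip.
- jar: Small amber jar with black screw lid, 45 mm diameter, 42 mm tall, standing on the desk to the right of the chest; origin at the centre of its underside, z up. It and the solder reel may have changed places.
- reel: Bystander: black reel of silvery solder wire, 52 mm diameter, 28 mm high; origin at the centre of its underside.
- tape: Bystander: roll of masking tape lying flat, about 100 mm across, 26 mm high; origin at the centre of its underside.
Not all that is in view belongs to the job. Of the things that look like the jar, take the one that is nearest to the robot's base at the start.

How it is judged:
On the way, in this order (a step that is already met when the one before it is completed fails the run):
1. the lid stands open on the locked stay (above 1.1 rad, not sinking), the fingers touching nothing (value of joint lid above 1.1 rad and velocity of joint lid above -0.1 rad/s and contact force between the fingers and chest below 0.2 N and contact force between the fingers and anything else below 0.5 N), for 0.4 s.
2. the black-lidded jar stands upright on the chest's floor, released, the lid still standing open by itself (value of joint lid above 1.1 rad and velocity of joint lid above -0.1 rad/s and contact force between the fingers and chest below 0.2 N and x of jar in the frame of chest between -0.09 and 0.09 m and y of jar in the frame of chest between -0.105 and 0.105 m and z of jar in the frame of chest below 0.016 m and angle between jar's own z axis and vertical below 0.15 rad and contact force between the fingers and jar below 0.2 N and linear speed of jar below 0.03 m/s), for 0.2 s.
At the end, for the whole second after the job is handed in: The lid is fully shut (under 0.03 rad) and the black-lidded jar stands still inside the chest, upright within 0.15 rad, its underside on the chest's floor (x of jar in the frame of chest between -0.09 and 0.09 m and y of jar in the frame of chest between -0.105 and 0.105 m and z of jar in the frame of chest below 0.016 m and angle between jar's own z axis and vertical below 0.15 rad and value of joint lid below 0.03 rad and linear speed of jar below 0.02 m/s); the robot touches nothing.
It fails at once if the stay is strained: its clamped foot has slipped more than 1.5 mm along the rail (distance of stay_foot from where it was at the start of the episode above 0.0015 m).
It fails at once if the lid drops: faster than 2 rad/s downward (velocity of joint lid below -2 rad/s).
It fails at once if the black-lidded jar is dropped: faster than 0.5 m/s while no finger touches it (linear speed of jar above 0.5 m/s and contact force between the fingers and jar below 0.05 N).
It fails at once if the solder reel is moved more than 20 mm (distance of reel from where it was at the start of the episode above 0.02 m).
It fails at once if the tape roll is moved more than 20 mm (distance of tape from where it was at the start of the episode above 0.02 m).
It also fails if it takes over 72 s, if anything falls off the work surface, if the arm or the gripper's body presses on something with over 40 N, if the wrist force passes 120 N, or if a joint passes its speed limit or range.

ROBOT

A 6-joint arm with a two-finger parallel gripper is mounted at the origin on a cart in front of the work surface, level with it; the furniture and walls round the work are solid. World frame = base frame: x ahead of the robot, y to its left, z up, the work surface at z = 0. Lengths are in m, angles in rad, forces in N, time in s.
With the tool pointing down it reaches from about 0.35 to 0.775 m from the base axis. Payload 5.5 kg.
Tool frame: the origin (TCP) lies where the fingers leave the gripper's body, on its centre line; the fingertips stand env.tip_reach ahead of it and the grasp point (between the pads) lies 54 mm ahead of it (env.tip_reach is the distance from the TCP to the fingertips, in m); z points along the fingers, y is the line along which they close (so a half turn about z gives the same grasp; the last joint's range is limited). The gripper opens to 85 mm and grips with 20 to 120 N. Pads are 22 mm wide; open, the fingers measure 114 mm over their backs; the gripper's body (76 mm by 85 mm) begins 54 mm behind the grasp point. The pads swing forward as they close: fully open they stand 13 mm farther back than shut.
Start: joints at [-1.3, 0.313, 0.046, 1.304, 0, 1.431], TCP at [0.23, -0.527, 0.304] pointing down, gripper open.
Joint ranges: [-2.76, 2.76], [-0.86, 1.69], [-1.03, 1.26], [-2.2, 2.34], [-1.47, 1.5], [-3.14, 3.14]. Speed limits (rad/s): [2.57, 2.57, 3.14, 3.14, 3.14, 3.14].

INTERFACE

Orientations are given as a unit quaternion [w, x, y, z].
In Python, from workcell import status, optics, hand_in, env gives the robot as it stands.
- The arm moves only by the shell command python3 -m handwheel 'ROWS' [FORCE]. ROWS is a JSON object whose one key "deltas" holds a list of rows, each a list of 5 numbers: the opening, from -1 (shut) to 1 (fully open), then the shift along the tool's x, y, z in units of 40 mm (1.0 is 40 mm), then the turn about the tool's z in units of 10 degrees (1.0 is 10 degrees). In form: {"deltas": [[jaw, x, y, z, roll], ...]}. A call has 1 to 20 rows; each row shifts and turns the commanded pose from where the row before left it, along the tool's axes as they then stand; what a row does not reach is not made up. A row lasts 1/8 s, in which the tool goes at most 62.5 mm and 10.7 degrees, less where a joint would pass 70% of its speed; a pose out of reach is approached as far as the arm can. A call is refused whole if a number of a shift passes 1 or a number of a turn 1, either way. A call with a gripper value outside its range is refused whole. The fingers move at their own pace and stop on an object; FORCE is the grip in N (left out, the last holds). Time passes only in rows, so rows that do not move let the fingers close. It gives the time, the measured TCP pose, the force, the opening and the grip force at its end, in the units of the state.
- status.get_state(): the state, without advancing time (a new reading comes with each control period).
- optics.read_camera(name): name is "side" or "top" or "wrist"; returns a dict with "frame" (480x640x3 uint8, red, green, blue), "depth" (480x640 float32, m along the optical axis (not along the pixel's ray), 0 where there is no reading), "vfov" (degrees; the focal length in pixels is half the picture's height over the tangent of half this angle, whatever the lens; pixels are square), "cx", "cy" (the principal point, pixels), "origin" and "attitude" of the camera in the world. Camera axes: x right, y down, z forward; pixel columns grow to the right and rows downward; lengths in m; the calibration is good to about 2 mm. A picture is of the moment at which its call begins.
- hand_in(): hands the job in; it is judged then, once.
The state is a dict: "clock": time; "joint_pos": joint angles; "qvel": joint speeds; "tau": joint torques, N m; "tcp_pos": TCP position; "orientation": TCP orientation; "wrist_force": force on the tool from outside, world axes, zero at the start; "ft_torque": the same for the moment, N m; "finger_gap": finger opening in m; "grip_force": force on a finger pad.
Only numpy, scipy, OpenCV 4.12 (cv2) and the standard library are available. Lean on these libraries where they do the work, as an engineer would, in place of code of your own. Each camera call takes 0.05 s, during which the arm holds its last target. There are 200 camera calls.

## Working session

There is one attempt and no reset: what is moved stays moved. The work goes in short steps, Python scripts to look and compute and a shell command to move; the robot and the scene stay as the last step left them, time stands still between calls to the robot, and variables do not carry over. Pictures are saved under pics/ and viewed, at most 10 in all, crops included, and the job is handed in when it is done.

```bash
mkdir -p pics; ls; cat > h.py <<'E'
import numpy as np, cv2
from scipy.spatial.transform import Rotation as R
from workcell import status, optics, env
def cam(n):
    c=optics.read_camera(n); c['f']=240/np.tan(np.radians(c['vfov'])/2)
    a=np.array(c['attitude']); c['R']=a if a.shape==(3,3) else R.from_quat(a[[1,2,3,0]]).as_matrix()
    c['o']=np.array(c['origin']); return c
def ray(c,u,v):
    return c['R']@np.array([(u-c['cx'])/c['f'],(v-c['cy'])/c['f'],1.])
def plane(c,u,v,z):
    d=ray(c,u,v); return c['o']+d*(z-c['o'][2])/d[2]
def pts(c):
    v,u=np.mgrid[0:480,0:640]; d=c['depth']
    p=np.stack([(u-c['cx'])/c['f']*d,(v-c['cy'])/c['f']*d,d],-1)
    return p@c['R'].T+c['o']
def proj(c,p):
    q=c['R'].T@(np.array(p)-c['o']); return q[0]/q[2]*c['f']+c['cx'],q[1]/q[2]*c['f']+c['cy']
E
python3 - <<'E'
from h import *
for n in('top','side'):
    c=cam(n); cv2.imwrite(f'pics/{n}0.png',c['frame'][:,:,::-1]); np.savez(f'{n}0.npz',**c); print(n,c['o'],c['f'],c['cx'],c['cy'],c['attitude'])
s=status.get_state();print(s, env.tip_reach)
E
```

```text
pics
top [ 0.48921377 -0.19307384  1.19810928] 527.8082782937478 312.9710729682137 240.90905058956 [ 0.0180302  -0.70166419  0.71175021 -0.02745739]
side [0.07091002 0.71724754 1.02013288] 620.3636279731691 323.78348678476567 255.2808732583826 [ 0.10189032 -0.22347802  0.88462364 -0.3963798 ]
{'clock': 0.1, 'joint_pos': array([-1.29962223e+00,  3.13872934e-01,  4.51004839e-02,  1.30362414e+00,
       -1.74110241e-05,  1.43119883e+00]), 'qvel': array([-0.00083277, -0.00329538,  0.00263593, -0.00052435,  0.00061565,
        0.00096554]), 'tau': array([ 2.93162695e-03, -4.81728351e+01,  2.99241865e+01,  1.28842023e-02,
       -1.16673582e-04,  1.74825453e-05]), 'tcp_pos': array([ 0.22950213, -0.52683465,  0.30313099]), 'orientation': array([-7.97829018e-04,  9.78982061e-01,  2.03944807e-01, -6.12880547e-05]), 'wrist_force': array([ 0.01483549, -0.02378089, -0.4356188 ]), 'ft_torque': array([-0.00433704,  0.03119663, -0.00365848]), 'grip_force': 0.0, 'finger_gap': 0.08549229795150595} 0.0726
```

View pics/top0.png

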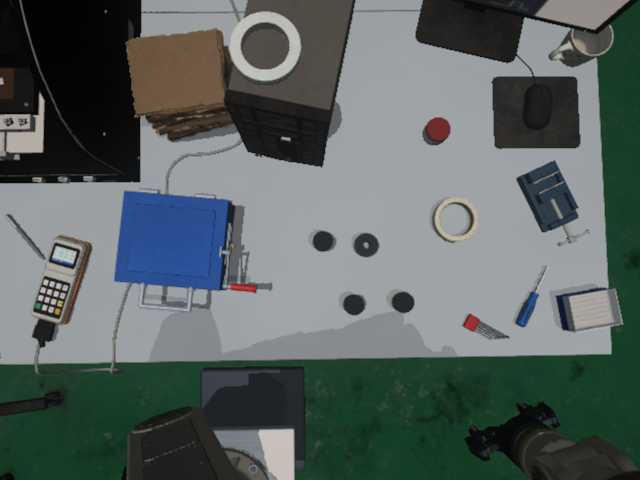

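View pics/side0.png

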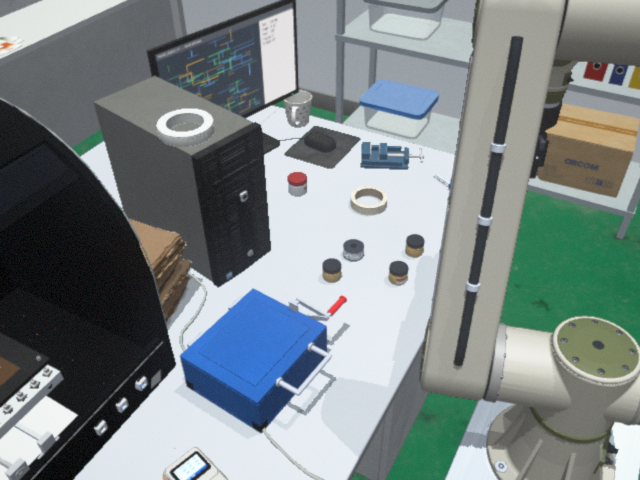

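The top view shows the chest with its lid at (118-232, 192-290), pull bar at about (165,300), and red knob at (245,288). Jar candidates with black lids are at (322,241), (354,304) and (403,301). The reel is at (366,244) and the tape at (455,219). The base projects near (228,456), so (354,304) looks nearest; I'll confirm with numbers and a crop.

```bash
python3 - <<'E'
from h import *
c=dict(np.load('top0.npz')); s=dict(np.load('side0.npz'))
P=pts(c); f=c['frame'].astype(int)
blue=(f[...,2]>f[...,0]+60)&(f[...,2]>f[...,1]+40); blue[:,300:]=0
m=blue&(P[...,2]>0.07)
print('z',np.percentile(P[m][:,2],[5,50,95]))
r=cv2.minAreaRect((P[m][:,:2]*1000).astype(np.float32)); print(r, cv2.boxPoints(r))
# bar
b=(P[...,2]>0.075)&(P[...,2]<0.12)&~blue; b[:285]=0;b[320:]=0;b[:,:120]=0;b[:,215:]=0
q=P[b]; print('bar',len(q),q.min(0),q.max(0), np.median(q,0)); 
v,u=np.nonzero(b); print(u.min(),u.max(),v.min(),v.max())
red=(f[...,0]>f[...,1]+70)&(f[...,0]>f[...,2]+70); red[:250]=0;red[:,300:]=0;red[320:]=0
q=P[red]; print('knob',len(q),np.median(q,0),q.min(0),q.max(0))
for u,v in((322,241),(354,304),(403,301),(366,244),(455,219)):
    w=P[v-30:v+30,u-30:u+30].reshape(-1,3); k=w[(w[:,2]>.018)]
    e=(cv2.minEnclosingCircle((k[:,:2]*1000).astype(np.float32)))
    print((u,v),e,np.percentile(k[:,2],90),np.hypot(*e[0]))
cr=np.vstack([cv2.resize(c['frame'][220:330,290:430],(560,440)),]);
# side pixel of nearest
w=P[304,354];pu=proj(s,[w[0],w[1],.03]);print(pu)
u,v=map(int,pu); cs=cv2.resize(s['frame'][230:300,300:440],(560,280))
cs=cv2.circle(cs.copy(),(int((pu[0]-300)*4),int((pu[1]-230)*4)),60,(255,0,0),2)
cv2.imwrite('pics/crop.png',np.vstack([cr,cs])[160:,:,::-1])
E
```

```text
z [0.09491203 0.0989104  0.10285229]
((556.7682495117188, -0.5610198974609375), (396.95831298828125, 188.4963836669922), 84.04914855957031) [[ 442.45056 -188.1994 ]
 [ 629.93115 -207.74182]
 [ 671.08594  187.07736]
 [ 483.60535  206.61978]]
bar 460 [0.41811939 0.0322216  0.08898711] [0.473663   0.15587148 0.10595293] [0.43232983 0.09833408 0.09776422]
138 198 285 311
knob 140 [ 0.46620816 -0.06341645  0.10925062] [ 0.45790653 -0.19307384  0.10261424] [ 0.48921377 -0.03816065  1.19810928]
(322, 241) ((537.280517578125, -215.61630249023438), 53.090362548828125) 0.04508922589203897 578.9306905568042
(354, 304) ((451.1399230957031, -253.304931640625), 71.25601196289062) 0.045273745004763666 517.3882667825573
(403, 301) ((452.53741455078125, -308.3755187988281), 120.99444580078125) 0.045013860787398885 547.6180896964161
(366, 244) ((528.0888671875, -271.48345947265625), 87.51777648925781) 0.031172780970299966 593.7854161350027
(455, 219) ((559.15087890625, -384.0263366699219), 203.35716247558594) 0.028667255255892067 678.3258307316271
(np.float64(398.51270765988534), np.float64(269.994193790145))
```

View pics/crop.png

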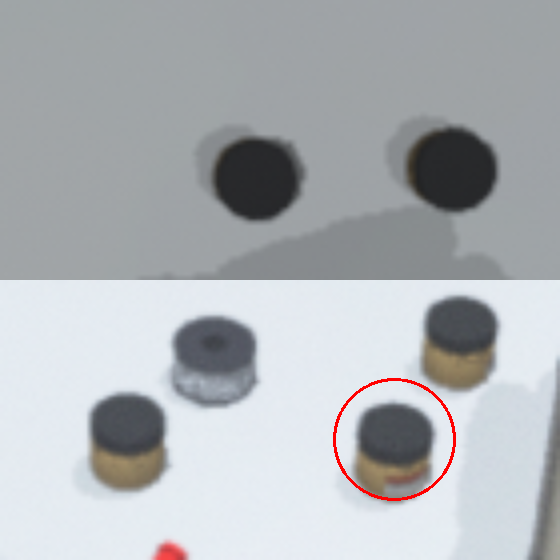

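The circled jar (top pixel 354,304; side pixel 398,270) is amber with a black lid and a label, and the other two lie farther from the base. Next I refine the geometry.

```bash
python3 - <<'E'
from h import *
c=dict(np.load('top0.npz')); P=pts(c); ok=c['depth']>.3; f=c['frame'].astype(int)
blue=(f[...,2]>f[...,0]+60)&(f[...,2]>f[...,1]+40)&ok; blue[:,300:]=0
m=blue&(P[...,2]>0.09)&(P[...,2]<.11)
m=cv2.morphologyEx(m.astype(np.uint8),cv2.MORPH_OPEN,np.ones((5,5)))>0
q=np.array([plane(c,u,v,.097)[:2]*1000 for v,u in np.argwhere(m)],np.float32)
r=cv2.minAreaRect(q); print(r); print(cv2.boxPoints(r))
b=(P[...,2]>0.08)&(P[...,2]<0.12)&~blue&ok; b[:300]=0;b[320:]=0;b[:,:120]=0;b[:,215:]=0
q=P[b]; print('bar',len(q),cv2.minAreaRect((q[:,:2]*1000).astype(np.float32)),q[:,2].mean())
red=(f[...,0]>f[...,1]+70)&(f[...,0]>f[...,2]+70)&ok; red[:250]=0;red[:,300:]=0;red[320:]=0
q=P[red]; print('knob',len(q),cv2.minAreaRect((q[:,:2]*1000).astype(np.float32)),np.percentile(q[:,2],[5,50,95]))
dark=((f.max(-1)<70)).astype(np.uint8)
for (u,v),z in {(322,241):.042,(354,304):.042,(403,301):.042,(366,244):.028}.items():
    k=np.zeros_like(dark);k[v-25:v+25,u-25:u+25]=dark[v-25:v+25,u-25:u+25]
    n,l,st,ce=cv2.connectedComponentsWithStats(k); i=l[v,u] or 1+np.argmax(st[1:,4])
    print((u,v),ce[i],st[i],plane(c,*ce[i],z)*1000)
for i in ([555,100],): pass
t=(P[...,2]>.018)&(P[...,2]<.04)&ok; t[:,:425]=0;t[:190]=0;t[250:]=0;t[:,485:]=0
print('tape',cv2.minEnclosingCircle((P[t][:,:2]*1000).astype(np.float32)))
E
```

```text
((565.8875732421875, 86.81808471679688), (218.1205291748047, 188.3142547607422), 84.08769989013672)
[[460.99744  -11.963303]
 [648.30994  -31.36081 ]
 [670.7777   185.59947 ]
 [483.4652   204.99698 ]]
bar 307 ((430.4301452636719, 101.12063598632812), (109.85629272460938, 23.113239288330078), 89.13542938232422) 0.09753845673331675
knob 139 ((465.5970153808594, -63.069034576416016), (49.96731185913086, 12.48145866394043), 86.01006317138672) [0.10530984 0.10924181 0.11254503]
(322, 241) [322.54455446 240.9669967 ] [313 232  20  19 303] [ 563.17512992 -230.06101478   42.        ]
(354, 304) [353.55279503 304.27018634] [344 295  20  20 322] [ 423.94243606 -295.49367245   42.        ]
(403, 301) [402.65       301.98823529] [392 292  22  21 340] [ 427.24420747 -402.90197535   42.        ]
(366, 244) [365.86315789 244.72631579] [355 234  23  23 380] [ 554.3602961  -326.71851843   28.        ]
tape ((609.8095092773438, -530.1793823242188), 50.601837158203125)
```

```bash
cat >> h.py <<'E'
YAW=-0.1035; C=np.array([.5659,.0868]); EX=np.array([np.cos(YAW),np.sin(YAW)]); EY=np.array([-EX[1],EX[0]])
def st():
    s=status.get_state(); m=R.from_quat(np.array(s['orientation'])[[1,2,3,0]]).as_matrix()
    g=np.array(s['tcp_pos'])+m[:,2]*.054; w=s['wrist_force']
    ch=np.array([(g[:2]-C)@EX,(g[:2]-C)@EY,g[2]])
    print('t %.2f grasp w %s chest %s mm phi %.3f tilt %.3f gap %.1f grip %.1f F chest %s'%(s['clock'],(g*1e3).round(1),(ch*1e3).round(1),np.arctan2(m[1,0],m[0,0]),m[2,2],s['finger_gap']*1e3,s['grip_force'],np.array([w[:2]@EX,w[:2]@EY,w[2]]).round(2)))
    return g,m,ch
def to(w=None,ch=None):
    g,m,_=st()
    if ch is not None: w=np.r_[C+EX*ch[0]+EY*ch[1],ch[2]]
    print('units',(m.T@(np.array(w)-g)/.04).round(2))
E
python3 -m handwheel '{"deltas":[[-0.3,0,0,0,-0.86],[-0.3,0,0,0,-0.86],[-0.3,0,0,0,-0.86],[-0.3,0,0,0,-0.86],[-0.3,0,0,0,-0.87],[-0.3,0,0,0,-0.87],[-0.3,0,0,0,-0.87],[-0.3,0.95,0.19,0,0],[-0.3,0.95,0.19,0,0],[-0.3,0.95,0.19,0,0],[-0.3,0.95,0.19,0,0],[-0.3,0.95,0.19,0,0],[-0.3,0.95,0.19,0,0],[-0.3,0.95,0.19,0,0],[-0.3,0.95,0.19,0,0],[-0.3,0.95,0.19,0,0],[-0.3,0.95,0.19,0,0],[-0.3,0.95,0.19,0,0],[-0.3,0.95,0.19,0,0],[-0.3,0.95,0.19,0,0]]}'
python3 -c "
from h import *
to(ch=[-.140,0,.16])"
```

```text
clock: 2.6
tcp_pos: [0.3792, -0.0448, 0.3037]
orientation: [-0.0, 0.743, 0.669, -0.0]
wrist_force: [1.0, -0.1, 0.0]
finger_gap: 0.0296
grip_force: 0.0
t 2.60 grasp w [379.2 -44.8 249.7] chest [-172.1 -150.2  249.7] mm phi 1.467 tilt -1.000 gap 29.6 grip 0.0 F chest [1.   0.03 0.04]
units [3.76 0.8  2.24]
```

```bash
python3 -m handwheel '{"deltas":[[-0.3,0.94,0.2,0.5,0],[-0.3,0.94,0.2,0.5,0],[-0.3,0.94,0.2,0.5,0],[-0.3,0.94,0.2,0.5,0],[-0.3,0,0,0.24,0],[-0.3,0,0,0,0]]}'
python3 - <<'E'
from h import *
to(ch=[-.140,0,.094])
c=cam('wrist'); cv2.imwrite('pics/w1.png',c['frame'][:,:,::-1]); print(c['o'])
c=cam('top'); P=pts(c); 
print(proj(c,np.r_[C-EX*.14,.094]))
E
```

```text
clock: 3.35
tcp_pos: [0.4257, 0.1, 0.2134]
orientation: [-0.001, 0.743, 0.67, -0.001]
wrist_force: [1.1, -0.3, 0.3]
finger_gap: 0.0299
grip_force: 0.0
t 3.35 grasp w [425.6 100.  159.4] chest [-140.9   -1.4  159.4] mm phi 1.467 tilt -1.000 gap 29.9 grip 0.0 F chest [ 1.14 -0.2   0.29]
units [0.04 0.03 1.63]
[0.43250592 0.1662445  0.2834669 ]
(np.float64(164.5354277804215), np.float64(307.31131615678703))
```

View pics/w1.png

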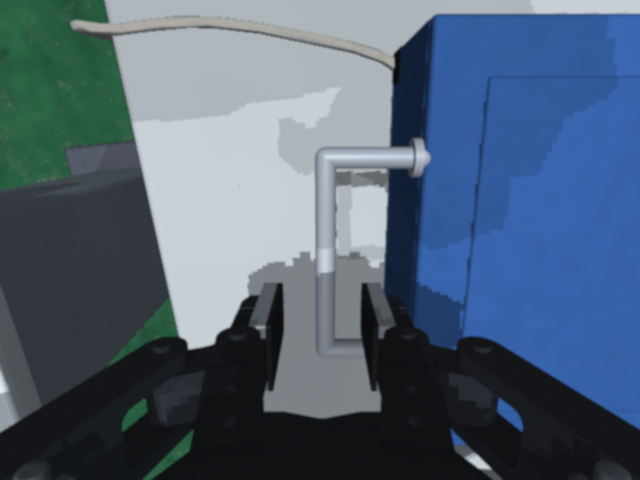

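The wrist view shows the bar, vertical at column 325 (rows 150-350), centred between the fingers at columns 275 and 370. I'll descend and pinch.

```bash
python3 -m handwheel '{"deltas":[[-0.3,0,0,0.6,0],[-0.3,0,0,0.6,0],[-0.3,0,0,0.4,0],[-0.9,0,0,0,0],[-0.9,0,0,0,0],[-0.9,0,0,0,0]]}' 25
python3 - <<'E'
from h import *
st()
# rows along the arc
A=.017
p=lambda t:np.array([-.235*np.cos(t+A),.235*np.sin(t+A)])
ts=np.r_[np.linspace(0,1.1,12)]
for a,b in zip(ts[:-1],ts[1:]): d=(p(b)-p(a))/.04; print('%.1f %.2f %.2f'%(b,d[0],-d[1]))
E
```

```text
clock: 4.2
tcp_pos: [0.4268, 0.0993, 0.1509]
orientation: [0.001, 0.743, 0.669, -0.0]
wrist_force: [-0.6, -4.6, -1.7]
finger_gap: 0.009
grip_force: 24.7
t 4.20 grasp w [426.9  99.2  96.9] chest [-139.6   -2.    96.9] mm phi 1.466 tilt -1.000 gap 9.0 grip 24.7 F chest [-0.11 -4.68 -1.69]
0.1 0.04 -0.59
0.2 0.10 -0.58
0.3 0.15 -0.57
0.4 0.21 -0.55
0.5 0.26 -0.52
0.6 0.32 -0.50
0.7 0.36 -0.46
0.8 0.41 -0.42
0.9 0.45 -0.38
1.0 0.48 -0.33
1.1 0.51 -0.28
```

```bash
python3 -m handwheel '{"deltas":[[-0.9,0,0.02,-0.3,0],[-0.9,0,0.02,-0.3,0],[-0.9,0,0.05,-0.29,0],[-0.9,0,0.05,-0.29,0],[-0.9,0,0.15,-0.57,0],[-0.9,0,0.21,-0.55,0],[-0.9,0,0.26,-0.52,0],[-0.9,0,0,0,0]]}'
python3 -c "
from h import *
g,m,ch=st(); print(np.hypot(ch[0]-.095,ch[2]-.09), np.arctan2(ch[2]-.09,.095-ch[0])-.017)"
```

```text
clock: 5.2
tcp_pos: [0.4575, 0.0962, 0.2653]
orientation: [0.001, 0.743, 0.669, 0.0]
wrist_force: [-1.0, -6.1, -2.4]
finger_gap: 0.009
grip_force: 24.7
t 5.20 grasp w [457.6  96.1 211.3] chest [-108.7   -1.9  211.3] mm phi 1.466 tilt -1.000 gap 9.0 grip 24.7 F chest [-0.39 -6.14 -2.39]
0.23710194364492246 0.5201607269850871
```

```bash
python3 -m handwheel '{"deltas":[[-0.9,0,0.32,-0.5,0],[-0.9,0,0.36,-0.46,0],[-0.9,0,0.41,-0.42,0],[-0.9,0,0.45,-0.38,0],[-0.9,0,0.48,-0.33,0],[-0.9,0,0.25,-0.14,0],[-0.9,0,0,0,0],[-0.9,0,0,0,0]]}'
python3 - <<'E'
from h import *
g,m,ch=st(); th=np.arctan2(ch[2]-.09,.095-ch[0])-.017; print(np.hypot(ch[0]-.095,ch[2]-.09),th)
p=lambda t:np.array([-.235*np.cos(t+.017),.235*np.sin(t+.017)])
for a in np.arange(1.05,1.5,.05): d=(p(a+.05)-p(a))/.04; print('%.2f %.3f %.3f'%(a+.05,d[0],-d[1]))
E
```

```text
clock: 6.2
tcp_pos: [0.5461, 0.0872, 0.3551]
orientation: [0.001, 0.743, 0.669, -0.0]
wrist_force: [-6.2, -3.9, 8.3]
finger_gap: 0.0087
grip_force: 25.9
t 6.20 grasp w [546.2  87.1 301.1] chest [-19.7  -1.7 301.1] mm phi 1.467 tilt -1.000 gap 8.7 grip 25.9 F chest [-5.81 -4.55  8.28]
0.2401870932999984 1.0561662924445354
1.10 0.261 -0.135
1.15 0.267 -0.122
1.20 0.273 -0.109
1.25 0.278 -0.095
1.30 0.282 -0.081
1.35 0.286 -0.067
1.40 0.289 -0.052
1.45 0.291 -0.038
1.50 0.293 -0.023
```

```bash
python3 -m handwheel '{"deltas":[[-0.9,0,0.11,-0.11,0],[-0.9,0,0.11,-0.11,0],[-0.9,0,0.13,-0.07,0],[-0.9,0,0.13,-0.06,0],[-0.9,0,0,0,0]]}'
python3 - <<'E'
from h import *
g,m,ch=st(); th=np.arctan2(ch[2]-.093,.095-ch[0])-.017; print(np.hypot(ch[0]-.095,ch[2]-.093),th)
E
```

```text
clock: 6.82
tcp_pos: [0.5669, 0.0851, 0.3659]
orientation: [0.0, 0.743, 0.669, -0.001]
wrist_force: [1.0, -4.6, -6.8]
finger_gap: 0.0089
grip_force: 24.7
t 6.83 grasp w [566.9  85.1 311.9] chest [  1.1  -1.6 311.9] mm phi 1.466 tilt -1.000 gap 8.9 grip 24.7 F chest [ 1.46 -4.52 -6.8 ]
0.23819095202833887 1.1486878020737348
```

```bash
cat >> h.py <<'E'
def knob():
    for n in ('top','side'):
        c=cam(n); f=c['frame'].astype(int); P=pts(c); ch=(P[...,:2]-C)@np.stack([EX,EY],1)
        red=(f[...,0]>f[...,1]+70)&(f[...,0]>f[...,2]+70)&(c['depth']>.3)&(abs(ch[...,0])<.15)&(ch[...,1]<-.1)&(ch[...,1]>-.22)&(P[...,2]>.05)&(P[...,2]<.25)
        q=np.c_[ch[red],P[...,2][red]]*1e3
        if len(q)>15: print(n,len(q),'median',np.median(q,0).round(1),'lo',np.percentile(q,5,0).round(1),'hi',np.percentile(q,95,0).round(1))
        else: print(n,len(q))
E
python3 - <<'E'
from h import *
knob()
c=cam('side');cv2.imwrite('pics/s2.png',c['frame'][:,:,::-1])
E
```

```text
top 93 median [  12.7 -158.6  161.4] lo [   9.4 -178.9  157.7] hi [  16.2 -138.   163.7]
side 101 median [  11.1 -157.1  161.8] lo [   7.  -178.2  157.7] hi [  15.4 -134.1  165.7]
```

View pics/s2.png

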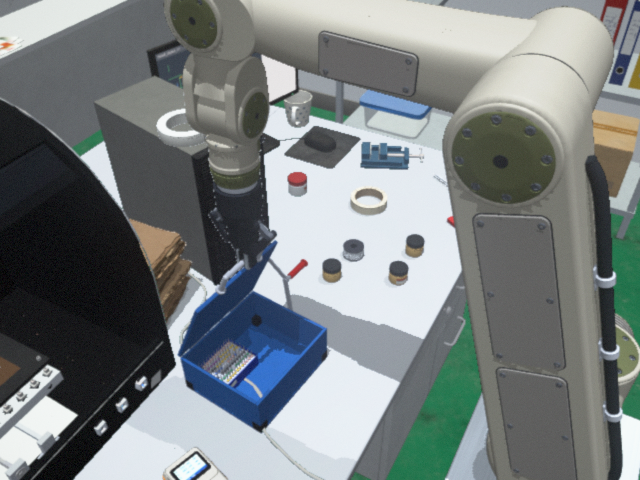

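The side view shows the lid held open by the gripper, with the knob at (297,268) and the knee still in front of straight. I'll step on and track the knob.

```bash
python3 -m handwheel '{"deltas":[[-0.9,0,0.09,-0.02,0],[-0.9,0,0.09,-0.02,0],[-0.9,0,0,0,0]]}'
python3 - <<'E'
from h import *
g,m,ch=st(); th=np.arctan2(ch[2]-.093,.095-ch[0])-.017; print(np.hypot(ch[0]-.095,ch[2]-.093),th)
knob()
E
```

```text
clock: 7.35
tcp_pos: [0.5735, 0.0844, 0.3688]
orientation: [0.0, 0.743, 0.669, -0.0]
wrist_force: [-1.7, -5.1, -0.6]
finger_gap: 0.0087
grip_force: 25.2
t 7.35 grasp w [573.5  84.4 314.8] chest [  7.8  -1.6 314.8] mm phi 1.466 tilt -1.000 gap 8.7 grip 25.2 F chest [-1.18 -5.25 -0.57]
0.2383100196735452 1.1792717839634093
top 97 median [  17.2 -159.7  160.6] lo [  13.7 -181.4  156.5] hi [  20.6 -137.8  163.6]
side 105 median [  15.8 -157.7  161.2] lo [  12.3 -180.2  156.7] hi [  20.7 -134.7  164.4]
```

```bash
python3 -m handwheel '{"deltas":[[-0.9,0,0.11,-0.04,0],[-0.9,0,0.12,-0.04,0],[-0.9,0,0,0,0]]}'
python3 - <<'E'
from h import *
g,m,ch=st(); th=np.arctan2(ch[2]-.093,.095-ch[0])-.017; print(np.hypot(ch[0]-.095,ch[2]-.093),th)
knob()
from scipy.optimize import least_squares
D=[(0,-84.3,102),(1.149,12,154.5),(1.179,16.5,154),(th,None,None)]
E
```

```text
clock: 7.82
tcp_pos: [0.5828, 0.0835, 0.3725]
orientation: [0.001, 0.743, 0.669, 0.0]
wrist_force: [-2.3, -4.8, 0.9]
finger_gap: 0.0089
grip_force: 25.3
t 7.83 grasp w [582.8  83.4 318.5] chest [ 17.2  -1.6 318.5] mm phi 1.466 tilt -1.000 gap 8.9 grip 25.3 F chest [-1.79 -5.05  0.9 ]
0.2385601328665723 1.2215368648741218
top 88 median [  23.9 -158.6  159.4] lo [  20.7 -178.8  155.8] hi [  27.3 -137.9  162.3]
side 99 median [  22.7 -157.8  160. ] lo [  19.  -179.8  155.7] hi [  27.7 -134.7  162.7]
```

```bash
cat > fit.py <<'E'
import numpy as np
from scipy.optimize import least_squares, brentq
D=np.array([(0,-84.3),(1.149,11.9),(1.179,16.5),(1.2215,23.3)])
def K(fx,x): return np.array([x,60+np.sqrt(max(96**2-(x-fx)**2,1))])
def A(r,a,t): return np.array([95-r*np.cos(t+a),90+r*np.sin(t+a)])
for fx in (-2,0,2,4,6):
    fun=lambda p:[np.hypot(*(A(p[0],p[1],t)-K(fx,x)))-p[2] for t,x in D]
    s=least_squares(fun,[100,0,100],bounds=([40,-.5,40],[235,.5,250])); r,a,L=s.x
    g=[t for t in np.arange(1.22,1.6,.002) if np.hypot(*(A(r,a,t)-[fx,60]))>96+L]
    t=g[0] if g else None
    d=(A(r,a,t)-[fx,60]) if t else None
    print(fx,s.x.round(2),s.fun.round(2),'limit',t,'knee at limit',None if t is None else (np.array([fx,60])+96*d/np.hypot(*d)).round(1))
E
python3 fit.py
```

```text
-2 [111.39   0.16  69.43] [-0.    0.02 -0.04  0.01] limit 1.314 knee at limit [ 48.3 141.8]
0 [112.17   0.15  68.47] [-0.    0.02 -0.04  0.01] limit 1.316 knee at limit [ 48.8 142.6]
2 [112.98   0.14  67.61] [-0.    0.02 -0.03  0.01] limit 1.32 knee at limit [ 49.4 143.5]
4 [113.84   0.13  66.93] [-0.    0.02 -0.03  0.01] limit 1.322 knee at limit [ 50.  144.3]
6 [114.83   0.13  66.51] [-0.    0.02 -0.03  0.01] limit 1.324 knee at limit [ 50.5 145.1]
```

```bash
python3 -m handwheel '{"deltas":[[-0.9,0,0.1,-0.03,0],[-0.9,0,0.1,-0.03,0],[-0.9,0,0.1,-0.03,0],[-0.9,0,0,0,0]]}'
python3 - <<'E'
from h import *
g,m,ch=st(); th=np.arctan2(ch[2]-.093,.095-ch[0])-.017; print(np.hypot(ch[0]-.095,ch[2]-.093),th)
knob()
E
```

```text
clock: 8.43
tcp_pos: [0.5947, 0.0823, 0.3764]
orientation: [0.001, 0.743, 0.669, 0.0]
wrist_force: [-2.0, -4.9, 4.5]
finger_gap: 0.0087
grip_force: 25.5
t 8.43 grasp w [594.8  82.3 322.4] chest [ 29.2  -1.5 322.4] mm phi 1.467 tilt -1.000 gap 8.7 grip 25.5 F chest [-1.48 -5.06  4.51]
0.23860270437667971 1.274611195230501
top 95 median [  33.6 -158.9  156.6] lo [  30.3 -181.6  152.5] hi [  37.  -137.8  160.3]
side 101 median [  32.3 -157.2  156.6] lo [  28.2 -179.5  152.7] hi [  38.2 -133.7  160.5]
```

```bash
sed -i 's/(1.2215,23.3)\]/(1.2215,23.3),(1.2746,33)]/' fit.py; python3 fit.py; python3 -m handwheel '{"deltas":[[-0.9,0,0.08,-0.03,0],[-0.9,0,0.08,-0.03,0],[-0.9,0,0,0,0]]}'
python3 - <<'E'
from h import *
g,m,ch=st(); th=np.arctan2(ch[2]-.093,.095-ch[0])-.017; print(np.hypot(ch[0]-.095,ch[2]-.093),th)
knob()
E
```

```text
-2 [111.01   0.17  69.91] [-0.    0.06 -0.04 -0.05  0.03] limit 1.32 knee at limit [ 49.  141.3]
0 [111.84   0.16  68.9 ] [-0.    0.05 -0.04 -0.04  0.03] limit 1.322 knee at limit [ 49.5 142.3]
2 [112.7    0.15  68.  ] [-0.    0.05 -0.04 -0.04  0.03] limit 1.324 knee at limit [ 50.  143.2]
4 [113.62   0.14  67.27] [-0.    0.04 -0.03 -0.03  0.02] limit 1.326 knee at limit [ 50.4 144. ]
6 [114.65   0.13  66.81] [-0.    0.04 -0.03 -0.02  0.02] limit 1.328 knee at limit [ 50.9 144.8]
clock: 8.9
tcp_pos: [0.6011, 0.0817, 0.3783]
orientation: [0.001, 0.743, 0.669, 0.0]
wrist_force: [-2.1, -5.1, 3.6]
finger_gap: 0.009
grip_force: 25.4
t 8.90 grasp w [601.2  81.7 324.3] chest [ 35.6  -1.5 324.3] mm phi 1.467 tilt -1.000 gap 9.0 grip 25.4 F chest [-1.58 -5.29  3.6 ]
0.23878395937670674 1.3025631994812465
top 87 median [  40.2 -160.3  153.2] lo [  36.9 -180.6  151.1] hi [  43.6 -138.6  156.1]
side 99 median [  39.4 -156.6  154.2] lo [  34.3 -180.3  149. ] hi [  44.3 -134.7  157.7]
```

```bash
python3 -m handwheel '{"deltas":[[-0.9,0,0.035,-0.012,0],[-0.9,0,0.035,-0.012,0],[-0.9,0,0,0,0]]}'
python3 - <<'E'
from h import *
g,m,ch=st(); th=np.arctan2(ch[2]-.093,.095-ch[0])-.017; print(np.hypot(ch[0]-.095,ch[2]-.093),th)
knob()
E
```

```text
clock: 9.38
tcp_pos: [0.6037, 0.0814, 0.379]
orientation: [0.001, 0.743, 0.669, 0.0]
wrist_force: [-1.1, -4.6, 2.5]
finger_gap: 0.0086
grip_force: 25.3
t 9.38 grasp w [603.8  81.4 325. ] chest [ 38.3  -1.4 325. ] mm phi 1.467 tilt -1.000 gap 8.6 grip 25.3 F chest [-0.63 -4.73  2.47]
0.2388081353628858 1.313883622687792
top 91 median [  43.7 -158.4  152.3] lo [  40.6 -181.7  150. ] hi [  47.  -138.1  155.8]
side 99 median [  42.6 -157.5  152.4] lo [  38.4 -179.3  148.2] hi [  47.8 -134.8  155.3]
```

```bash
for i in 1 2; do python3 -m handwheel '{"deltas":[[-0.9,0,0.03,-0.008,0],[-0.9,0,0,0,0]]}' >/dev/null
python3 - <<'E'
from h import *
g,m,ch=st(); th=np.arctan2(ch[2]-.093,.095-ch[0])-.017; print(th)
knob()
E
done
```

```text
t 9.72 grasp w [605.2  81.3 325.2] chest [ 39.7  -1.4 325.2] mm phi 1.466 tilt -1.000 gap 8.8 grip 25.4 F chest [-0.86 -5.33  2.52]
1.3198080515291057
top 90 median [  46.8 -159.8  150.5] lo [  43.4 -181.5  147.8] hi [  49.9 -137.5  154. ]
side 97 median [  45.1 -157.6  150.7] lo [  42.  -180.3  146. ] hi [  50.9 -135.4  154.9]
t 10.07 grasp w [605.5  81.3 325.2] chest [ 40.   -1.4 325.2] mm phi 1.467 tilt -1.000 gap 8.5 grip 25.4 F chest [-3.05 -5.78  3.18]
1.3211045776584578
top 85 median [  54.5 -158.1  144.9] lo [  51.4 -177.6  142.4] hi [  58.  -137.9  149.3]
side 100 median [  53.3 -156.   146.4] lo [  50.  -180.1  141.6] hi [  58.7 -133.4  149.6]
```

```bash
python3 -m handwheel '{"deltas":[[-0.9,0,0,0,0],[-0.9,0,0,0,0]]}' >/dev/null
python3 - <<'E'
from h import *
st();knob()
E
python3 -m handwheel '{"deltas":[[-0.9,0,-0.04,0.01,0],[-0.9,0,-0.04,0.01,0],[-0.9,0,0,0,0]]}' >/dev/null
python3 - <<'E'
from h import *
st();knob()
E
```

```text
t 10.43 grasp w [605.4  81.3 325.2] chest [ 39.9  -1.4 325.2] mm phi 1.467 tilt -1.000 gap 8.9 grip 25.5 F chest [-2.41 -5.74  2.15]
top 86 median [  55.1 -159.4  145. ] lo [  51.6 -179.7  141.8] hi [  58.2 -138.2  147.6]
side 96 median [  53.9 -158.1  145.7] lo [  50.  -178.8  142. ] hi [  59.1 -134.7  149.2]
t 10.90 grasp w [602.3  81.6 324.4] chest [ 36.8  -1.4 324.4] mm phi 1.467 tilt -1.000 gap 9.2 grip 25.4 F chest [-3.05 -5.29  3.2 ]
top 90 median [  58.1 -159.5  143. ] lo [  54.8 -182.   140.2] hi [  61.6 -138.4  146.3]
side 99 median [  56.9 -157.8  143.6] lo [  52.8 -179.8  139.2] hi [  62.3 -134.8  147.8]
```

Past straight: easing down sends the knee further back. Continuing to seat it.

```bash

python3 -m handwheel '{"deltas":[[-0.9,0,-0.05,0.012,0],[-0.9,0,-0.05,0.012,0],[-0.9,0,0,0,0]]}' >/dev/null
python3 - <<'E'
from h import *
st();knob()
E
python3 -m handwheel '{"deltas":[[-0.9,0,-0.04,0.01,0],[-0.9,0,0,0,0]]}' >/dev/null
python3 - <<'E'
from h import *
st();knob()
E
```

```text
t 11.38 grasp w [599.6  81.9 323.7] chest [ 34.   -1.4 323.7] mm phi 1.466 tilt -1.000 gap 8.7 grip 25.4 F chest [ 1.41 -5.5   1.66]
top 88 median [  59.4 -159.6  142. ] lo [  56.3 -181.8  138.4] hi [  62.9 -139.5  147. ]
side 100 median [  58.3 -157.7  142.1] lo [  54.1 -180.3  138.7] hi [  63.5 -134.   145.7]
t 11.72 grasp w [599.   82.  323.6] chest [ 33.5  -1.4 323.6] mm phi 1.466 tilt -1.000 gap 8.7 grip 25.4 F chest [ 3.03 -4.81  2.75]
top 89 median [  59.3 -159.7  142.2] lo [  55.9 -181.9  138.3] hi [  62.6 -139.1  145.2]
side 101 median [  58.1 -156.1  142.7] lo [  54.5 -179.4  138. ] hi [  63.1 -134.6  145.3]
```

```bash

python3 -m handwheel '{"deltas":[[-0.3,0,0.01,0,0],[-0.3,0,0,0,0],[-0.3,0,0,0,0],[-0.3,0,0,-0.5,0],[-0.3,0,0,-0.7,0],[-0.3,0,0,-0.5,0],[-0.3,0,0,0,0],[-0.3,0,0,0,0]]}' >/dev/null
python3 - <<'E'
from h import *
st();knob()
c=cam('side');cv2.imwrite('pics/s3.png',c['frame'][:,:,::-1])
E
```

```text
t 12.82 grasp w [597.6  82.4 389.5] chest [ 32.   -1.1 389.5] mm phi 1.467 tilt -1.000 gap 30.0 grip 0.0 F chest [ 0.46  0.37 -0.2 ]
top 88 median [  59.5 -161.3  142. ] lo [  56.1 -181.8  139.2] hi [  63.  -139.5  145.1]
side 99 median [  57.9 -157.4  142.6] lo [  53.7 -179.6  138.2] hi [  63.5 -135.8  146. ]
```

View pics/s3.png

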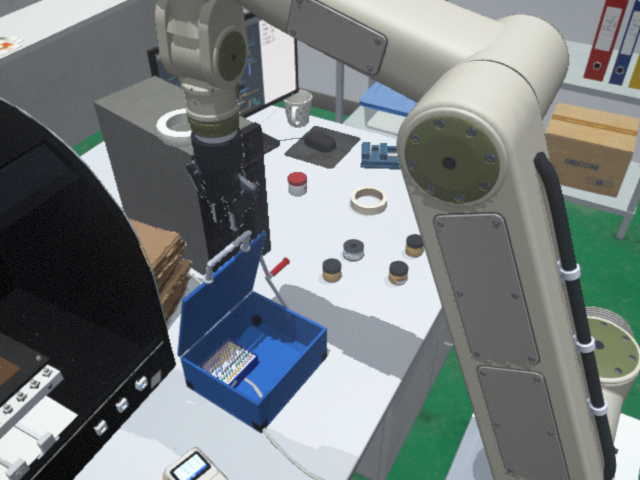

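The lid stands open by itself (bar at (230,255), knob at (280,267)) with the gripper clear above. On to the jar.

```bash

python3 -m handwheel '{"deltas":[[-0.3,-0.98,-0.34,0,0],[-0.3,-0.98,-0.34,0,0],[-0.3,-0.98,-0.34,0,0],[-0.3,-0.98,-0.34,0,0],[0,-0.98,-0.34,0.9,0],[0.5,-0.98,-0.34,0.9,0],[1,-0.98,-0.34,0.9,0],[1,-0.98,-0.34,0.9,0],[1,-0.98,-0.34,0.9,0],[1,-0.98,-0.34,0.9,0],[1,0,0,0,-1],[1,0,0,0,-1],[1,0,0,0,-1],[1,0,0,0,-1],[1,0,0,0,-1],[1,0,0,0,-1],[1,0,0,0,-1],[1,0,0,0,-1],[1,0,0,0,-1],[1,0,0,0,0]]}' >/dev/null
python3 - <<'E'
from h import *
to(w=[.424,-.2955,.030])
c=cam('wrist'); P=pts(c); f=c['frame'].astype(int)
d=(P[...,2]>.036)&(P[...,2]<.048)&(f.max(-1)<90)&(c['depth']>.05)&(np.hypot(P[...,0]-.424,P[...,1]+.2955)<.05)
q=P[d][:,:2]*1e3; print(len(q)); 
if len(q): print(cv2.minEnclosingCircle(q.astype(np.float32)))
c=cam('top');f=c['frame'].astype(int);print(proj(c,[.424,-.2955,.042])); knob()
E
```

```text
t 15.47 grasp w [ 421.3 -293.1  174. ] chest [-104.5 -392.8  174. ] mm phi 3.036 tilt -1.000 gap 85.1 grip 0.0 F chest [ 0.23 -0.15  0.32]
units [-0.07 -0.05  3.6 ]
3304
((422.771240234375, -296.23297119140625), 22.425992965698242)
(np.float64(353.555175408226), np.float64(304.2435947735932))
top 149 median [  59.6 -161.3  141.7] lo [  54.2 -183.5  136.8] hi [  64.8 -137.4  145.1]
side 116 median [  58.1 -159.4  142.6] lo [  54.2 -180.6  137.4] hi [  64.3 -134.2  146.2]
```

```bash

python3 -m handwheel '{"deltas":[[1,-0.05,-0.07,0.8,0],[1,0,0,0.8,0],[1,0,0,0.8,0],[1,0,0,0.6,0],[1,0,0,0.4,0],[1,0,0,0.15,0],[-0.5,0,0,0,0],[-0.5,0,0,0,0],[-0.5,0,0,0,0],[-0.5,0,0,0,0],[-0.5,0,0,0,0]]}' 35
python3 -c "
from h import *
st()"
```

```text
clock: 17.05
tcp_pos: [0.424, -0.297, 0.0876]
orientation: [0.001, 0.052, 0.999, -0.001]
wrist_force: [0.4, 0.8, 5.7]
finger_gap: 0.0428
grip_force: 36.0
t 17.05 grasp w [ 424.1 -297.1   33.6] chest [-101.4 -396.5   33.6] mm phi 3.037 tilt -1.000 gap 42.8 grip 36.0 F chest [0.35 0.8  5.73]
```

```bash

python3 -m handwheel '{"deltas":[[-0.5,0,0,-0.3,0],[-0.5,0,0,-0.8,0],[-0.5,0,0,-0.9,0],[-0.5,0,0,-0.9,0],[-0.5,0,0.4,-0.5,0],[-0.5,-0.14,0.94,0,0],[-0.5,-0.14,0.94,0,0],[-0.5,-0.14,0.94,0,0],[-0.5,-0.14,0.94,0,0],[-0.5,-0.14,0.94,0,0],[-0.5,-0.14,0.94,0,0],[-0.5,-0.14,0.94,0,0],[-0.5,-0.14,0.94,0,0],[-0.5,-0.14,0.94,0,0],[-0.5,-0.1,0.94,0,0],[-0.5,0,0,0,0],[-0.5,0,0,0,0]]}' 
python3 - <<'E'
from h import *
to(ch=[-.047,-.005,.041]); knob()
c=cam('top'); P=pts(c); ch=(P[...,:2]-C)@np.stack([EX,EY],1)
E
```

```text
clock: 19.18
tcp_pos: [0.5179, 0.0875, 0.2227]
orientation: [-0.0, 0.052, 0.999, -0.0]
wrist_force: [0.3, 1.1, -0.3]
finger_gap: 0.0431
grip_force: 35.9
t 19.18 grasp w [517.9  87.5 168.7] chest [-47.8  -4.3 168.7] mm phi 3.038 tilt -1.000 gap 43.1 grip 35.9 F chest [ 0.17  1.17 -0.26]
units [-0.02 -0.02  3.19]
top 151 median [  59.5 -161.4  141.9] lo [  54.2 -183.5  136.5] hi [  64.9 -138.4  144.7]
side 0
```

```bash

python3 -m handwheel '{"deltas":[[-0.5,0,0,0.7,0],[-0.5,0,0,0.7,0],[-0.5,0,0,0.7,0],[-0.5,0,0,0.5,0],[-0.5,0,0,0.3,0],[-0.5,0,0,0.15,0],[-0.5,0,0,0.07,0],[-0.5,0,0,0,0]]}' >/dev/null
python3 -c "
from h import *
st()"
python3 -m handwheel '{"deltas":[[-0.5,0,0,0.05,0],[-0.5,0,0,0.03,0],[-0.5,0,0,0,0]]}' >/dev/null
python3 -c "
from h import *
st()"
```

```text
t 20.32 grasp w [518.7  87.7  44.1] chest [-47.1  -4.   44.1] mm phi 3.037 tilt -1.000 gap 43.1 grip 35.9 F chest [ 0.35 -0.13 -0.45]
t 20.70 grasp w [518.2  87.8  40.5] chest [-47.5  -4.   40.5] mm phi 3.038 tilt -1.000 gap 42.9 grip 35.9 F chest [-0.15  0.69 -0.95]
```

```bash

for i in 1 2 3; do python3 -m handwheel '{"deltas":[[-0.5,0,0,0.03,0],[-0.5,0,0,0,0]]}' >/dev/null
python3 -c "
from h import *
st()"; done
```

```text
t 20.95 grasp w [518.4  87.8  39.6] chest [-47.4  -3.9  39.6] mm phi 3.038 tilt -1.000 gap 42.9 grip 36.1 F chest [-0.82 -0.85  2.44]
t 21.20 grasp w [518.4  87.8  39.6] chest [-47.3  -3.9  39.6] mm phi 3.038 tilt -1.000 gap 43.0 grip 37.2 F chest [-4.45 -0.27 11.97]
t 21.45 grasp w [518.4  87.8  39.5] chest [-47.3  -3.9  39.5] mm phi 3.038 tilt -1.000 gap 42.9 grip 38.2 F chest [-7.02 -1.33 22.33]
```

```bash

python3 -m handwheel '{"deltas":[[-0.5,0,0,-0.06,0],[-0.5,0,0,0,0],[0.3,0,0,0,0],[0.6,0,0,0,0],[0.6,0,0,0,0],[0.6,0,0,0,0],[0.6,0,0,-0.3,0],[0.6,0,0,-0.6,0],[0.6,0,0,-0.8,0],[0.6,0,0,-0.9,0],[0.6,0,0,-0.9,0],[0.6,0,0,-0.9,0],[0.6,0,0,0,0],[0.6,0,0,0,0]]}' >/dev/null
python3 - <<'E'
from h import *
to(ch=[.0587,-.168,.24])
c=cam('wrist'); P=pts(c); cv2.imwrite('pics/w4.png',c['frame'][:,:,::-1]); ch=(P[...,:2]-C)@np.stack([EX,EY],1);f=c['frame']
d=(P[...,2]>.03)&(P[...,2]<.075)&(f.max(-1)<90)&(c['depth']>.05)&(np.hypot(ch[...,0]+.047,ch[...,1]+.004)<.04)
q=ch[d]*1e3; print(len(q),np.median(P[d][:,2]),cv2.minEnclosingCircle(q.astype(np.float32)))
E
```

```text
t 23.20 grasp w [518.1  87.7 215.4] chest [-47.7  -4.  215.4] mm phi 3.038 tilt -1.000 gap 68.3 grip 0.0 F chest [-0.16 -0.59 -0.11]
units [-2.66 -4.1  -0.61]
2644 0.04839514167143727 ((-49.08464431762695, -5.033954620361328), 21.900033950805664)
```

View pics/w4.png

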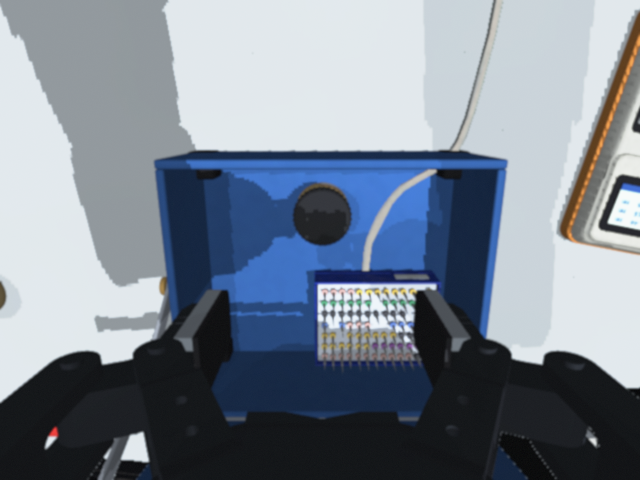

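The wrist view shows the jar upright at (322,213) on the front floor, clear of the drill box. Now to the knob.

```bash

python3 -m handwheel '{"deltas":[[0.6,0,-0.85,-0.12,0],[0.6,0,-0.85,-0.12,0],[0.6,0,-0.85,-0.12,0],[-0.2,0,-0.85,-0.12,0],[-0.2,0,-0.85,-0.12,0],[-0.2,0,0,0,1],[-0.2,0,0,0,1],[-0.2,0,0,0,1],[-0.2,0,0,0,1],[-0.2,0,0,0,1],[-0.2,0,0,0,1],[-0.2,0,0,0,1],[-0.2,0,0,0,1],[-0.2,0,0,0,1],[-0.2,0,0.5,0,0],[-0.2,0,0.7,0,0],[-0.2,0,0.8,0,0],[-0.2,0,0.66,0,0],[-0.2,0,0,0,0]]}' >/dev/null
python3 - <<'E'
from h import *
to(ch=[.0587,-.174,.142]); knob()
c=cam('wrist'); P=pts(c); cv2.imwrite('pics/w5.png',c['frame'][:,:,::-1]); ch=(P[...,:2]-C)@np.stack([EX,EY],1);f=c['frame'].astype(int)
d=(f[...,0]>f[...,1]+70)&(f[...,0]>f[...,2]+70)&(c['depth']>.05)
q=np.c_[ch[d],P[...,2][d]]*1e3; print(len(q),np.median(q,0),np.percentile(q,[2,98],0))
E
```

```text
t 25.62 grasp w [606.9 -92.4 237. ] chest [  59.3 -174.   237. ] mm phi 1.467 tilt -1.000 gap 34.3 grip 0.0 F chest [-0.56 -0.59 -0.33]
units [ 0.   -0.01  2.38]
top 2
side 116 median [  58.3 -158.3  142.5] lo [  53.8 -180.8  138.3] hi [  64.6 -134.3  145.4]
1881 [  60.0667535  -159.59234997  142.45249374] [[  54.34155471 -183.85945203  139.15608006]
 [  65.89230444 -134.87021968  145.01504766]]
```

View pics/w5.png

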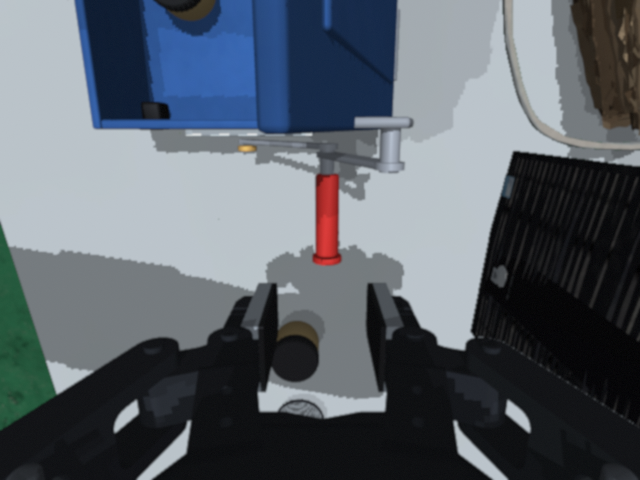

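The wrist view shows the knob at (327,215) with an end flange at (327,260), and the lid post at (391,165). The camera sits on the lid's side, so I'll turn the hand half round before descending.

```bash

python3 - <<'E'
from h import *
c=cam('wrist'); P=pts(c); ch=(P[...,:2]-C)@np.stack([EX,EY],1)
for u,v in((391,125),(391,150),(391,165),(395,165),(327,160),(327,200),(327,240),(327,261)): print(u,v,(ch[v,u]*1e3).round(),round(P[v,u,2]*1e3))
E
python3 -m handwheel '{"deltas":[[-0.2,0,0,0,-1],[-0.2,0,0,0,-1],[-0.2,0,0,0,-1],[-0.2,0,0,0,-1],[-0.2,0,0,0,-1],[-0.2,0,0,0,-1],[-0.2,0,0,0,-1],[-0.2,0,0,0,-1],[-0.2,0,0,0,-1],[-0.2,0,0,0,-1],[-0.2,0,0,0,-1],[-0.2,0,0,0,-1],[-0.2,0,0,0,-1],[-0.2,0,0,0,-1],[-0.2,0,0,0,-1],[-0.2,0,0,0,-1],[-0.2,0,0,0,-1],[-0.2,0,0,0,-1],[-0.2,0,0,0,0]]}' >/dev/null
python3 -c "
from h import *
to(ch=[.0592,-.168,.140])"
```

```text
391 125 [  82. -107.] 212
391 150 [  84. -117.] 205
391 165 [  84. -122.] 208
395 165 [  85. -122.] 208
327 160 [  60. -126.] 140
327 200 [  60. -148.] 143
327 240 [  60. -171.] 143
327 261 [  60. -183.] 145
t 28.20 grasp w [605.6 -92.3 239.7] chest [  58.  -174.   239.7] mm phi -1.677 tilt -1.000 gap 34.4 grip 0.0 F chest [-0.76  0.8  -0.33]
units [-0.15 -0.03  2.49]
```

```bash

python3 -m handwheel '{"deltas":[[-0.2,-0.1,-0.03,0.5,0],[-0.2,0,0,0.7,0],[-0.2,0,0,0.6,0],[-0.2,0,0,0.4,0],[-0.2,0,0,0.2,0],[-0.2,0,0,0.05,0],[-0.2,0,0,0,0]]}' >/dev/null
python3 -c "
from h import *
st();knob()"
python3 -m handwheel '{"deltas":[[-0.8,0,0,0,0],[-0.8,0,0,0,0],[-0.8,0,0,0,0]]}' 20 >/dev/null
python3 -c "
from h import *
st();knob()"
```

```text
t 29.07 grasp w [608.5 -88.7 142. ] chest [  60.5 -170.1  142. ] mm phi -1.675 tilt -1.000 gap 34.4 grip 0.0 F chest [-0.49 -0.47  0.28]
top 0
side 88 median [  58.6 -153.2  142.2] lo [  54.6 -172.8  138.1] hi [  63.8 -133.4  145.7]
t 29.55 grasp w [608.4 -88.4 141.9] chest [  60.3 -169.8  141.9] mm phi -1.675 tilt -1.000 gap 13.3 grip 26.1 F chest [-1.03  2.51  2.63]
top 0
side 67 median [  59.6 -148.3  142.7] lo [  54.  -159.9  138.2] hi [  65.3 -133.2  145.1]
```

```bash

python3 - <<'E'
import numpy as np
p=lambda a:96*np.array([np.sin(a),np.cos(a)])
a=.658
while a>-1.2:
    d=(p(a-.08)-p(a))/40; a-=.08; print('x %.1f z %.1f: %.2f %.2f'%(1.5+p(a)[0],60+p(a)[1],-d[0],-d[1]))
E
python3 -m handwheel '{"deltas":[[-0.8,0,0.1,-0.07,0],[-0.8,0,0.08,-0.06,0],[-0.8,0,0,0,0]]}' >/dev/null
python3 -c "
from h import *
st()"
```

```text
x 53.9 z 140.4: 0.16 -0.11
x 47.4 z 144.3: 0.16 -0.10
x 40.5 z 147.7: 0.17 -0.08
x 33.3 z 150.6: 0.18 -0.07
x 26.0 z 152.8: 0.18 -0.06
x 18.5 z 154.5: 0.19 -0.04
x 10.9 z 155.5: 0.19 -0.03
x 3.2 z 156.0: 0.19 -0.01
x -4.4 z 155.8: 0.19 0.00
x -12.1 z 155.0: 0.19 0.02
x -19.6 z 153.6: 0.19 0.03
x -27.1 z 151.7: 0.19 0.05
x -34.3 z 149.1: 0.18 0.06
x -41.3 z 145.9: 0.18 0.08
x -48.0 z 142.2: 0.17 0.09
x -54.4 z 138.0: 0.16 0.11
x -60.5 z 133.3: 0.15 0.12
x -66.2 z 128.1: 0.14 0.13
x -71.4 z 122.5: 0.13 0.14
x -76.1 z 116.5: 0.12 0.15
x -80.4 z 110.1: 0.11 0.16
x -84.1 z 103.4: 0.09 0.17
x -87.3 z 96.4: 0.08 0.17
x -90.0 z 89.2: 0.07 0.18
t 30.02 grasp w [601.5 -87.7 147.2] chest [  53.4 -169.9  147.2] mm phi -1.675 tilt -1.000 gap 13.1 grip 25.0 F chest [4.19 3.03 1.53]
```

```bash

python3 -m handwheel '{"deltas":[[-0.8,0,0.16,-0.1,0],[-0.8,0,0.17,-0.08,0],[-0.8,0,0,0,0]]}' >/dev/null
python3 -c "
from h import *
st();knob()"
python3 -m handwheel '{"deltas":[[-0.8,0,0.18,-0.07,0],[-0.8,0,0.18,-0.06,0],[-0.8,0,0,0,0]]}' >/dev/null
python3 -c "
from h import *
st();knob()"
```

```text
t 30.40 grasp w [588.5 -86.3 154.8] chest [  40.4 -169.9  154.8] mm phi -1.675 tilt -1.000 gap 13.1 grip 23.2 F chest [3.68 3.38 4.08]
top 0
side 71 median [  39.5 -146.2  154.2] lo [  34.5 -160.7  150.6] hi [  46.5 -133.2  157.2]
t 30.88 grasp w [573.3 -84.8 159.4] chest [  25.1 -169.9  159.4] mm phi -1.675 tilt -1.000 gap 13.1 grip 22.9 F chest [2.43 3.34 5.  ]
top 0
side 70 median [  24.1 -145.7  159.6] lo [  18.2 -160.4  156.3] hi [  29.8 -131.7  162.5]
```

```bash

python3 -m handwheel '{"deltas":[[-0.8,0,0.19,-0.06,0],[-0.8,0,0.19,-0.03,0],[-0.8,0,0.19,-0.01,0],[-0.8,0,0.19,0,0],[-0.8,0,0,0,0]]}' >/dev/null
python3 -c "
from h import *
st();knob()"
python3 -m handwheel '{"deltas":[[-0.8,0,0.19,0.01,0],[-0.8,0,0.19,0.03,0],[-0.8,0,0.19,0.05,0],[-0.8,0,0,0,0]]}' >/dev/null
python3 -c "
from h import *
st();knob()"
```

```text
t 31.60 grasp w [541.5 -81.5 162.4] chest [  -6.9 -169.9  162.4] mm phi -1.675 tilt -1.000 gap 13.0 grip 22.6 F chest [-0.12  4.17  0.82]
top 0
side 70 median [  -7.6 -145.2  162.3] lo [ -12.4 -160.7  158.9] hi [  -1.8 -132.7  165.5]
t 32.20 grasp w [518.9 -79.3 159. ] chest [ -29.6 -170.   159. ] mm phi -1.675 tilt -1.000 gap 13.2 grip 21.9 F chest [-2.18  2.83  0.72]
top 0
side 74 median [ -31.3 -147.3  156.8] lo [ -35.  -160.6  152. ] hi [ -25.1 -132.1  160.2]
```

```bash

python3 -m handwheel '{"deltas":[[-0.8,0,0.18,0.07,0],[-0.8,0,0.18,0.09,0],[-0.8,0,0.17,0.1,0],[-0.8,0,0,0,0]]}' >/dev/null
python3 -c "
from h import *
st();knob()"
python3 -m handwheel '{"deltas":[[-0.8,0,0.16,0.11,0],[-0.8,0,0.15,0.12,0],[-0.8,0,0,0,0]]}' >/dev/null
python3 -c "
from h import *
st();knob()"
```

```text
t 32.80 grasp w [497.7 -77.  147.9] chest [ -50.9 -170.   147.9] mm phi -1.675 tilt -1.000 gap 13.1 grip 21.6 F chest [-2.28  1.61 -0.74]
top 0
side 76 median [ -52.3 -146.2  147.5] lo [ -56.7 -161.6  142. ] hi [ -46.7 -132.9  150. ]
t 33.27 grasp w [485.9 -75.7 138.8] chest [ -62.7 -169.9  138.8] mm phi -1.675 tilt -1.000 gap 13.1 grip 21.6 F chest [-2.48  1.41 -3.59]
top 0
side 73 median [ -63.5 -148.3  137.3] lo [ -68.4 -162.1  133.3] hi [ -57.5 -133.5  140.6]
```

```bash

python3 -m handwheel '{"deltas":[[-0.8,0,0.07,0.065,0],[-0.8,0,0.07,0.065,0],[-0.8,0,0.065,0.07,0],[-0.8,0,0.065,0.07,0],[-0.8,0,0,0,0]]}' >/dev/null
python3 -c "
from h import *
st();knob()"
python3 -m handwheel '{"deltas":[[-0.8,0,0.06,0.075,0],[-0.8,0,0.06,0.075,0],[-0.8,0,0,0,0]]}' >/dev/null
python3 - <<'E'
from h import *
st();knob()
c=cam('top'); P=pts(c); f=c['frame'].astype(int); ch=(P[...,:2]-C)@np.stack([EX,EY],1)
b=(f[...,2]>f[...,0]+60)&(f[...,2]>f[...,1]+40)&(c['depth']>.3)&(ch[...,0]>-.1)&(ch[...,0]<.08)&(abs(ch[...,1])<.09)&(P[...,2]>.085)
x=ch[b][:,0]; print(len(x), 'lid slope',np.arctan(-np.polyfit(x,P[b][:,2],1)))
E
```

```text
t 34.00 grasp w [475.7 -74.7 128.4] chest [ -73.  -169.9  128.4] mm phi -1.675 tilt -1.000 gap 13.1 grip 21.1 F chest [-3.11  1.59 -3.17]
top 0
side 74 median [ -74.4 -146.1  126.6] lo [ -78.6 -161.   122.2] hi [ -68.7 -133.3  129.3]
t 34.48 grasp w [470.9 -74.1 122.3] chest [ -77.8 -169.9  122.3] mm phi -1.675 tilt -1.000 gap 13.1 grip 21.0 F chest [-2.91  2.47 -5.51]
top 0
side 78 median [ -79.  -146.1  120. ] lo [ -83.7 -160.4  115.1] hi [ -73.2 -133.   122.7]
5712 lid slope [ 0.15578721 -0.11450445]
```

```bash
cat >> h.py <<'E'
def lid():
    c=cam('top'); P=pts(c); f=c['frame'].astype(int); ch=(P[...,:2]-C)@np.stack([EX,EY],1)
    b=(f[...,2]>f[...,0]+60)&(f[...,2]>f[...,1]+40)&(c['depth']>.3)&(ch[...,0]>-.1)&(ch[...,0]<.08)&(abs(ch[...,1])<.09)&(P[...,2]>.085)
    print(b.sum(), 'lid slope',np.arctan(-np.polyfit(ch[b][:,0],P[b][:,2],1)))
E
python3 -m handwheel '{"deltas":[[-0.8,0,0.05,0.075,0],[-0.8,0,0.05,0.075,0],[-0.8,0,0,0,0]]}' >/dev/null
python3 -c "
from h import *
st();knob();lid()"
python3 -m handwheel '{"deltas":[[-0.8,0,0.04,0.075,0],[-0.8,0,0,0,0]]}' >/dev/null
python3 -c "
from h import *
st();knob();lid()"
```

```text
t 35.00 grasp w [467.  -73.7 116.3] chest [ -81.7 -169.9  116.3] mm phi -1.675 tilt -1.000 gap 13.0 grip 21.1 F chest [-3.31  1.76 -6.32]
top 0
side 75 median [ -83.  -147.5  113.8] lo [ -87.3 -160.8  109.4] hi [ -76.4 -132.4  117.2]
5801 lid slope [ 0.05671763 -0.1048269 ]
t 35.40 grasp w [465.5 -73.5 113.5] chest [ -83.3 -169.9  113.5] mm phi -1.675 tilt -1.000 gap 13.0 grip 21.0 F chest [-3.47  2.5  -6.73]
top 0
side 73 median [ -84.6 -146.4  110.3] lo [ -88.7 -161.1  106.5] hi [ -78.2 -133.2  113.7]
5828 lid slope [-0.00320907 -0.09910303]
```

```bash
for i in 1 2; do
python3 -m handwheel '{"deltas":[[-0.8,0,0.02,0.04,0],[-0.8,0,0,0,0]]}' >/dev/null
python3 -c "
from h import *
st();lid()"; done
```

```text
t 35.80 grasp w [465.5 -73.9 112.9] chest [ -83.3 -170.2  112.9] mm phi -1.675 tilt -1.000 gap 12.8 grip 21.5 F chest [-5.28  2.54 -1.02]
5849 lid slope [-0.00376682 -0.09902871]
t 36.10 grasp w [465.4 -74.1 112.2] chest [ -83.4 -170.5  112.2] mm phi -1.675 tilt -1.000 gap 13.2 grip 22.1 F chest [-4.68  1.63  4.3 ]
5903 lid slope [-0.00253239 -0.09908075]
```

Shut (the position no longer follows and the force has reversed). I'll relax, open, retreat up and to the side, then check.

```bash

python3 -m handwheel '{"deltas":[[-0.8,0,-0.02,-0.02,0],[-0.3,0,0,0,0],[-0.2,0,0,0,0],[-0.2,0,0,0,0],[-0.2,0,0,-0.4,0],[-0.2,0,0,-0.7,0],[-0.2,0,0,-0.9,0],[-0.2,0.5,0,-0.9,0],[-0.2,0,0,0,0],[-0.2,0,0,0,0]]}' >/dev/null
python3 - <<'E'
from h import *
st();knob();lid()
c=cam('side'); cv2.imwrite('pics/s9.png',c['frame'][:,:,::-1])
E
```

```text
t 37.40 grasp w [463.2 -93.6 227.2] chest [ -83.6 -190.   227.2] mm phi -1.675 tilt -1.000 gap 34.2 grip 0.0 F chest [0.4  0.82 0.25]
top 0
side 129 median [ -85.2 -158.6  110.4] lo [ -89.6 -180.7  105.8] hi [ -77.8 -134.2  114.5]
5446 lid slope [-0.00193771 -0.09908426]
```

View pics/s9.png

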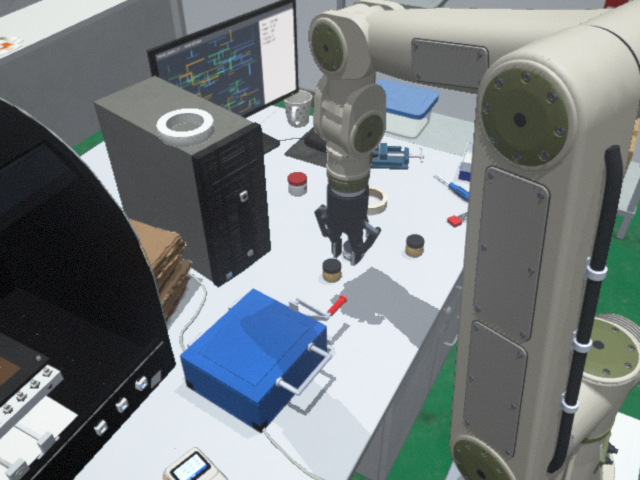

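The side view shows the chest shut (255,355), the knob back at (338,305), the gripper free in the air, and the reel and tape undisturbed.

```bash
python3 -c "
from workcell import hand_in
print(hand_in())"
```

```text
the job is handed in; nothing more can be done
None
```

I handed the job in at about 37 s of the 72 s allowed. The jar stands upright inside the shut chest and the arm is clear. The reel and tape look undisturbed, and the most I felt in the pull direction near the stay's limit was about 3 N. The hand-in returned no verdict.

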